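# Set the baked loaf on the narrow cooling stand

### The job

Take the oblong tin with the baked loaf in it and set it gently on the narrow raised cooling stand: level on both rods, lengthwise along them and centred on the stand. Leave the empty oblong tin where it is.

Things in the scene. Friction and masses are not known exactly. Their poses are not given: they have to be found in the camera images.
- loaf_tin_center (a point): the oblong bare-steel baking tin with a brown loaf baked in it, loose on the table, upright: 130 mm long (along its x) x 52 mm wide (along its y) x 50 mm high, plain straight sides; the crust rises 13 mm above the rim; about 0.35 kg. This point is its centre: half-way up the tin, 25 mm above its flat underside; z up. Grip it from above across its 52 mm width.
- stand_top (a point): the cooling stand, fixed to the table: two parallel steel rods 8 mm in diameter and 160 mm long, running along this point's x axis, their centre lines 36 mm apart (18 mm either side, along y), carried by two uprights on a 150 x 75 mm wooden foot. This point lies midway between the rods and midway along them, at the height of their tops, 75 mm above the table; z up. A tin set down on it rests with its underside at this height.
- empty_tin_center (a point): an oblong steel tin of the same size (130 mm along x, 52 mm along y, 50 mm high) but empty, loose on the table; this point is its centre, 25 mm above its underside. To be left alone.
Not all that is in view belongs to the job. What is shaped like the part that bears loaf_tin_center but green is not meant. What is shaped like the part that bears stand_top but purple is not meant.

How it is judged:
At the end, for the whole second after the job is handed in: The loaf tin rests upright and still on both rods (underside within 6 mm of their tops, tilt under 0.12 rad), centred within 20 mm along and 15 mm across the rods, its length within 0.2 rad of theirs; the empty tin is within 30 mm of where it began (x of loaf_tin_center in the frame of stand_top between -0.02 and 0.02 m and y of loaf_tin_center in the frame of stand_top between -0.015 and 0.015 m and z of loaf_tin_center in the frame of stand_top between 0.019 and 0.031 m and angle between loaf_tin_center's own z axis and vertical below 0.12 rad and angle between the x axis of loaf_tin_center and the x axis of stand_top, either way round below 0.2 rad and linear speed of loaf_tin below 0.02 m/s and distance of empty_tin_center from where it was at the start of the episode below 0.03 m); the robot touches nothing.
It fails at once if the loaf tin is dropped or slammed on the stand: faster than 0.5 m/s within 40 mm above the rods (horizontal distance between loaf_tin_center and stand_top below 0.06 m and z of loaf_tin_center in the frame of stand_top below 0.065 m and linear speed of loaf_tin above 0.5 m/s).
It fails at once if the empty tin is moved by more than 30 mm (distance of empty_tin_center from where it was at the start of the episode above 0.03 m).
It also fails if it takes over 38 s, if anything falls off the work surface, if the arm or the gripper's body presses on something with over 40 N, if the wrist force passes 120 N, or if a joint passes its speed limit or range.

### The arm

A 7-joint arm with a two-finger parallel gripper is mounted at the origin on the work surface. World frame = base frame: x ahead of the robot, y to its left, z up, the work surface at z = 0. Lengths are in m, angles in rad, forces in N, time in s.
With the tool pointing down it reaches from about 0.425 to 0.95 m from the base axis. Payload 4.7 kg.
Tool frame: the origin (TCP) lies at the very end of the fingers, on their centre line; the grasp point (between the pads) lies 19 mm behind it; z points along the fingers, y is the line along which they close (so a half turn about z gives the same grasp; the last joint's range is limited). The gripper opens to 87 mm and grips with 3 to 60 N. Pads are 19 mm wide; open, the fingers measure 117 mm over their backs; the gripper's body (75 mm by 190 mm) begins 51 mm behind the grasp point.
Start: joints at [-1.35, 0.469, -0.049, 1.532, 0.024, 1.141, -0.082], TCP at [0.167, 0.654, 0.223] pointing down, gripper open.
Joint ranges: [-2.59, 2.59], [-0.33, 1.99], [-1.39, 1.29], [0.1, 2.45], [-1.04, 4.18], [0.21, 1.99], [-2.66, 2.66]. Speed limits (rad/s): [2.57, 2.57, 3.14, 3.14, 3.14, 3.14, 3.14].

### API

Orientations are given as a rotation vector (axis times angle).
In Python, from rig import bot, release, close, solver, status, camera, get_calibration, job gives the robot as it stands. Calls block until the motion is done:
- bot.movep(position, orientation): joint-space move of the TCP to a pose.
- bot.move_linear(position, ori=None, rate=0.15, guard=None): straight line of the TCP; ori=None keeps the orientation; rate is the mean speed in m/s. With guard (N) it stops when the force on the tool has changed by that much, and returns True; else False.
- bot.move_j(angles): joint-space move.
- release() and close(force=None): open the fingers fully, or close them until they stop; force is the grip in N (None keeps the last).
- bot.pause(seconds).
- solver.ik(position, orientation): joint angles nearest the present ones, or None.
- status.read_state(): the state.
- camera(name): name is "side" or "top"; returns the picture (384x512x3 uint8, blue, green, red); there is no depth.
- get_calibration(name): a dict with "fx", "fy", "cx", "cy" (pixels), "k1" (the pictures are not rectified: a ray, as slopes to the right and down, at radius r is drawn at 1 + k1 r^2 times it, then the intrinsics apply), "xyz" and "rotation" of the camera in the world. Camera axes: x right, y up, looking along -z (the intrinsics and any distortion apply to the point x, -y, -z); pixel columns grow to the right and rows downward; lengths in m; the calibration is good to about 2 mm. A picture is of the moment at which its call begins. get_calibration takes no time and is no camera call.
A pose or a line that the arm cannot do raises bot.MotionError and nothing moves.
- job.hand_in(): hands the job in; it is judged then, once.
The state is a dict: "clock": time; "joints": joint angles; "joint_vel": joint speeds; "joint_efforts": joint torques, N m; "tcp_pos": TCP position; "ee_rot": TCP orientation; "ft_force": force on the tool from outside, world axes, zero at the start; "torque": the same for the moment, N m; "width": finger opening in m; "gripper_force": force on a finger pad.
Only numpy, scipy, OpenCV 4.12 (cv2) and the standard library are available. Lean on these libraries where they do the work, as an engineer would, in place of code of your own. Each camera call takes 0.05 s, during which the arm holds its last target. There are 200 camera calls.

## Working session

There is one attempt and no reset: what is moved stays moved. The work goes in short steps, each a Python script; the robot and the scene stay as the last script left them, time stands still between calls to the robot, and variables do not carry over. Pictures are saved under pics/ and viewed, at most 12 in all, crops included, and the job is handed in when it is done.

```bash
mkdir -p pics; python3 - <<'E'
from rig import camera,get_calibration,status
import cv2
for n in("side","top"):
    cv2.imwrite(f"pics/{n}0.png",camera(n)); print(n,get_calibration(n))
s=status.read_state();print(s["clock"],s["tcp_pos"],s["ee_rot"],s["joints"])
E
```

```text
side {'fx': 474.49519822881547, 'fy': 474.49519822881547, 'cx': 252.16159387932728, 'cy': 193.23512361055356, 'k1': 0.0604747479636405, 'xyz': array([-0.23980682, -0.94452524,  0.75871909]), 'rotation': array([ 1.00112578, -0.37870806, -0.6056154 ])}
top {'fx': 454.1919538859088, 'fy': 454.1919538859088, 'cx': 258.04089779694203, 'cy': 191.195942952005, 'k1': -0.05955975562290818, 'xyz': array([ 0.36994716, -0.01619215,  1.53159232]), 'rotation': array([ 0.0832009 , -0.08713237, -1.57677445])}
0.1 [0.16672264 0.65352428 0.22157936] [-3.91365657e-01 -3.11694019e+00  2.82633377e-03] [-1.34987279  0.46940073 -0.04861245  1.53357008  0.02409216  1.14101516
 -0.08233208]
```

View pics/side0.png

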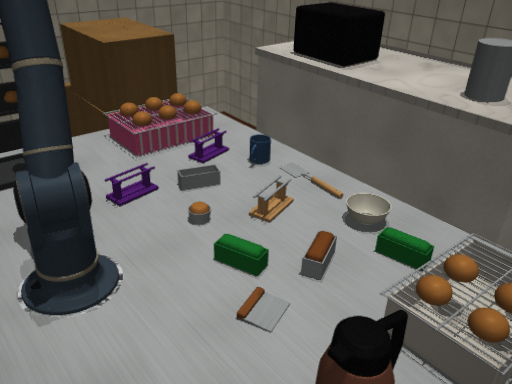

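View pics/top0.png

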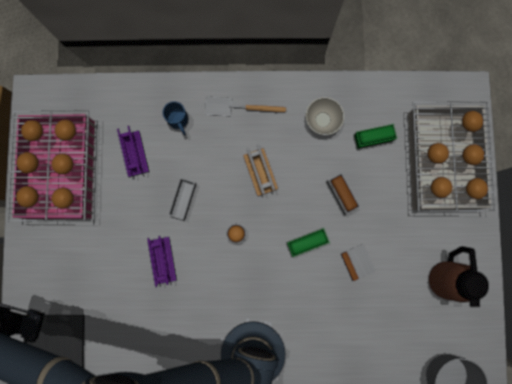

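Side view: the loaf tin is at (319,254) and the wooden stand at (272,200). In the top view they are at (342,195) and (261,172).

Things it could be confused with, in side pixels:
- **Loaf tin:** green tins at (241,254) and (404,247), the empty tin at (199,178), and a round bun tin at (199,212).
- **Stand:** purple stands at (132,184) and (209,147).

I choose the bare-steel tin with the brown loaf, and the wooden stand with steel rods. Next is a close crop to check.

```bash
python3 - <<'E'
import cv2,numpy as np
t=cv2.imread("pics/top0.png")[140:225,235:365];s=cv2.imread("pics/side0.png")[165:285,240:345]
t=cv2.convertScaleAbs(t,alpha=1.5)
a=cv2.resize(t,None,fx=6,fy=6,interpolation=2)[:510,:780]
cv2.imwrite("pics/tc.png",a)
cv2.imwrite("pics/sc.png",cv2.resize(s,None,fx=5,fy=5,interpolation=2))
E
```

```text
(no output)
```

View pics/tc.png

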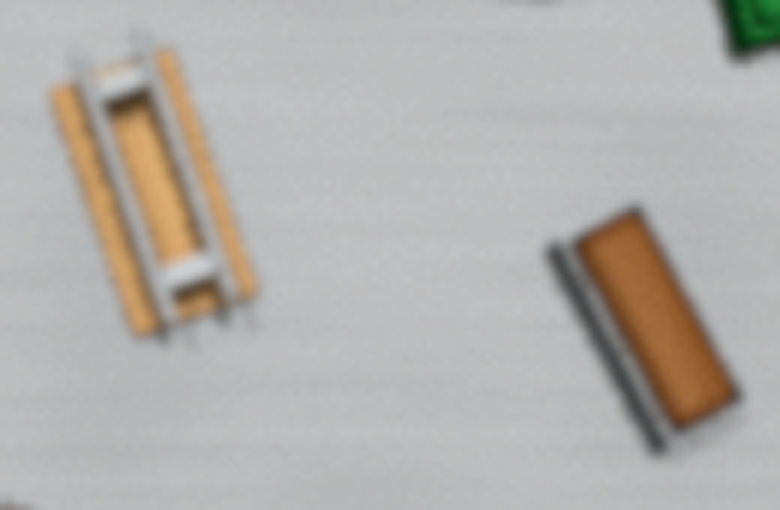

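View pics/sc.png

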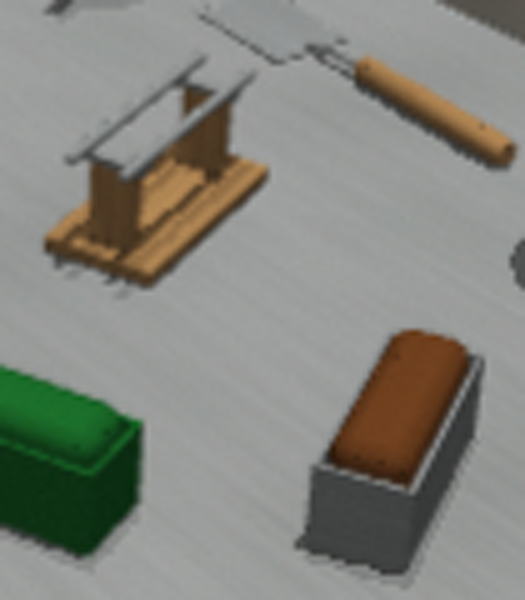

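The crops confirm it: bare-steel tin with brown crust, and the wooden stand with two steel rods. I'll triangulate the rim corners and rod ends from both views.

```bash
cat > h.py <<'E'
import numpy as np,cv2
from rig import get_calibration
from scipy.optimize import least_squares
from scipy.spatial.transform import Rotation as R
def proj(n,P):
    c=get_calibration(n);p=R.from_rotvec(c["rotation"]).inv().apply(np.atleast_2d(P)-c["xyz"])
    u=np.c_[p[:,0],-p[:,1]]/-p[:,2:];u*=1+c["k1"]*(u**2).sum(1,keepdims=True)
    return u*[c["fx"],c["fy"]]+[c["cx"],c["cy"]]
def fit(model,obs,x0):
    f=lambda v:np.concatenate([(proj(n,model(v)[i])-q).ravel() for n,i,q in obs])
    r=least_squares(f,x0,loss="soft_l1");return r.x,np.abs(f(r.x)).reshape(-1,2).max(1)
def rect(L,W):
    b=np.array([[-L,W],[-L,-W],[L,-W],[L,W]])/2   # near-left, near-right, far-right, far-left
    return lambda v:np.c_[b@np.array([[np.cos(v[3]),np.sin(v[3])],[-np.sin(v[3]),np.cos(v[3])]])+v[:2],np.full(4,v[2])]
T=lambda a:np.array(a)/6+[235,140]-.4
S=lambda a:np.array(a)/5+[240,165]-.4
E
python3 - <<'E'
from h import *
def tri(t,s):
    f=lambda P:np.r_[proj("top",P)[0]-t,proj("side",P)[0]-s]
    return least_squares(f,[.6,-.1,.05]).x
# NL NR FR FL
tt=T([[672,432],[740,400],[637,207],[574,240]]);ts=S([[316,465],[411,490],[483,358]])
rt=T([[165,330],[225,315],[140,38],[77,55]]);rs=S([[70,160],[122,172],[253,75],[204,60]])
print("tin",np.round([tri(a,b) for a,b in zip(tt,ts)],3))
print("rods",np.round([tri(a,b) for a,b in zip(rt,rs)],3))
I=[0,1,2,3]
print(*fit(rect(.13,.052),[("top",I,tt),("side",I[:3],ts)],[.6,-.2,.05,.4]))
print(*fit(rect(.16,.036),[("top",I,rt),("side",I,rs)],[.6,-.0,.075,.3]))
E
```

```text
tin [[ 0.46  -0.309  0.046]
 [ 0.481 -0.35   0.046]
 [ 0.589 -0.297  0.049]]
rods [[ 0.521 -0.036  0.071]
 [ 0.53  -0.07   0.075]
 [ 0.68  -0.023  0.07 ]
 [ 0.671  0.012  0.069]]
[ 0.5243466  -0.30258094  0.0484226   0.47515198] [2.17322781 2.19328824 2.39860068 2.87359687 1.12652811 0.84514796
 0.71163906]
[ 0.6001427  -0.02852404  0.07058951  0.29812048] [0.4032445  1.05668496 1.21701246 0.79943333 2.16923859 2.08468602
 0.3365185  0.53946179]
```

```bash
cat >> h.py <<'E'
def overlay(out,tin,rod,img,zs=(.05,0)):
    ims=[]
    for n,(x,y,w,h) in {"top":(235,140,130,85),"side":(240,165,105,120)}.items():
        k=400/max(w,h);im=cv2.resize(img[n][y:y+h,x:x+w],None,fx=k,fy=k,interpolation=2)
        if n=="top":im=cv2.convertScaleAbs(im,alpha=1.4)
        for L,W,v,c in[(.13,.052,[*tin[:2],z,tin[3]],(255,255,0)) for z in zs]+[(.16,.036,rod,(0,0,255))]:
            p=(proj(n,rect(L,W)(v))+.5-[x,y])*k
            cv2.polylines(im,[np.int32(p)],True,c,1)
        ims.append(cv2.copyMakeBorder(im,0,400-im.shape[0],0,400-im.shape[1],0))
    cv2.imwrite(out,np.hstack(ims))
E
python3 - <<'E'
from h import *
overlay("pics/ov.png",[.5243,-.3026,.05,.475],[.6,-.0285,.071,.298],{n:cv2.imread(f"pics/{n}0.png") for n in("top","side")})
E
```

```text
(no output)
```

View pics/ov.png

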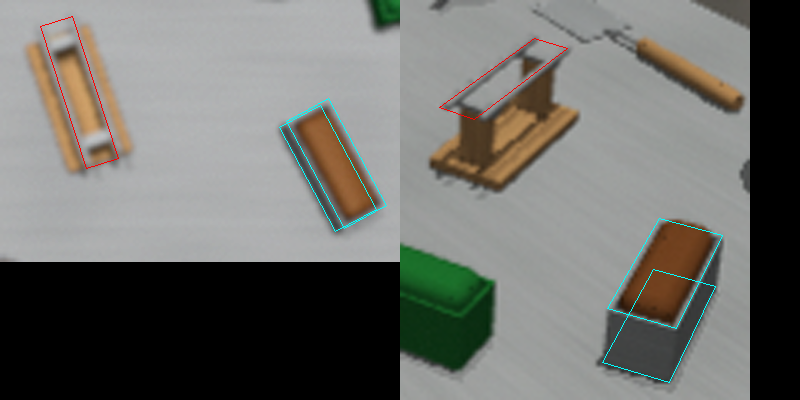

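The overlay fits within about one pixel, so I'll go above the tin and take one look.

```bash
cat >> h.py <<'E'
from rig import solver,status
TIN=[.5243,-.3026,.475]; ST=[.600,-.0285,.298]
def down(yaw):
    return (R.from_euler("z",yaw)*R.from_euler("x",np.pi)).as_rotvec()
E
python3 - <<'E'
from h import *
from rig import bot,release,camera
best=None
for k in(0,np.pi):
    q=[solver.ik([*p[:2],z],down(p[2]+k)) for p in(TIN,ST) for z in(.015,.2)]
    print(k,[None if a is None else np.round(a,2) for a in q])
    if all(a is not None for a in q):
        m=max(abs(a[6]) for a in q)
        if best is None or m<best[0]:best=(m,k)
k=best[1];print("k",k);open("k","w").write(str(k))
release();bot.movep([*TIN[:2],.20],down(TIN[2]+k))
bot.move_linear([*TIN[:2],.11],rate=.15)
s=status.read_state();print(s["clock"],s["tcp_pos"],s["width"],s["ft_force"])
im={n:camera(n) for n in("top","side")}
overlay("pics/hov.png",[*TIN[:2],.05,TIN[2]],[*ST[:2],.071,ST[2]],im)
E
```

```text
0 [array([-0.26,  0.93,  1.1 ,  1.91, -1.01,  1.  ,  0.23]), array([-0.15,  0.47,  0.83,  1.77, -0.39,  1.08, -0.27]), array([-0.45,  0.67,  0.59,  1.91, -0.54,  0.73, -0.81]), array([-0.62,  0.46,  0.82,  1.78, -0.38,  1.07, -0.94])]
3.141592653589793 [array([ 0.9 ,  0.69, -0.62,  1.84,  0.55,  0.79,  2.03]), array([ 0.91,  0.45, -0.62,  1.71,  0.29,  1.08,  2.25]), array([-0.18,  0.6 ,  0.22,  1.89, -0.2 ,  0.67,  2.02]), array([-0.41,  0.39,  0.51,  1.77, -0.22,  1.04,  2.05])]
k 0
4.625 [ 0.52475828 -0.3031592   0.11067067] 0.08713139644952393 [-0.13849218 -0.16425522  0.63162666]
```

View pics/hov.png

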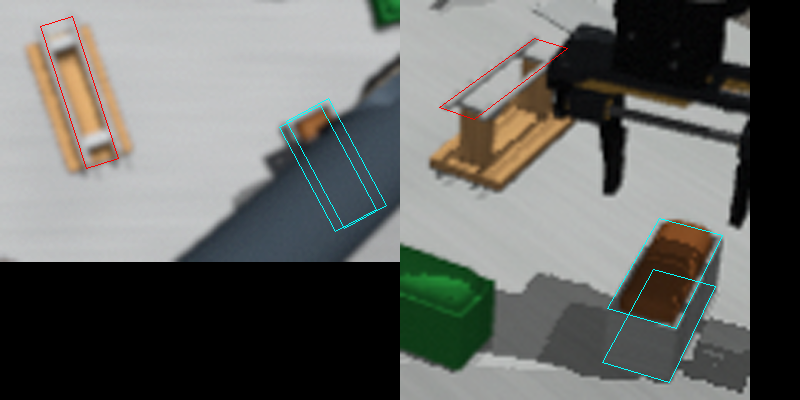

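In the side view the fingers, at about (612,190) and (738,220), straddle the tin. The tin is unmoved at about (665,295). I'll grasp and lift.

```bash
python3 - <<'E'
from h import *
from rig import bot,close,camera
print("guard",bot.move_linear([*TIN[:2],.014],rate=.1,guard=8))
s=status.read_state();print(s["tcp_pos"])
close(35);s=status.read_state();print(s["width"],s["gripper_force"],s["ft_force"])
bot.move_linear([*TIN[:2],.15],rate=.12)
s=status.read_state();print(s["clock"],s["tcp_pos"],s["width"],s["ft_force"],s["torque"])
im={n:camera(n) for n in("top","side")}
cv2.imwrite("pics/lift.png",cv2.resize(im["side"][100:300,200:440],None,fx=2.5,fy=2.5,interpolation=2))
E
```

```text
guard False
[ 0.52474162 -0.30301683  0.01465082]
0.051924135314030895 34.999586725607514 [ 0.91724598 -1.44758653 -0.23759943]
7.8083 [ 0.52376925 -0.30213797  0.14908242] 0.05163889536945413 [-0.097721   -0.12433796 -3.82839913] [-0.0528875   0.15101805  0.03971808]
```

View pics/lift.png

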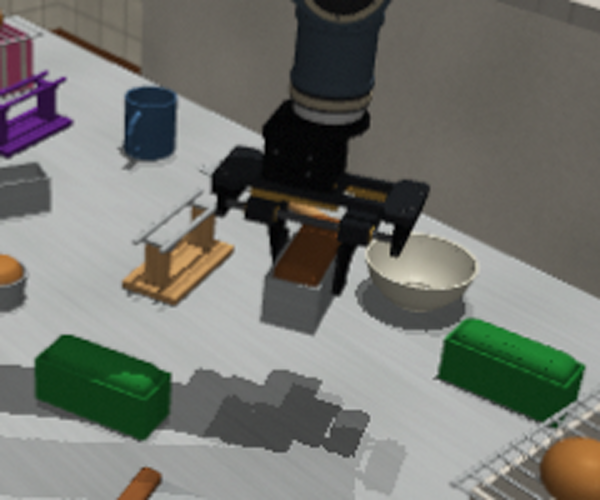

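```bash
python3 - <<'E'
from h import *
im=cv2.imread("pics/lift.png")
for d,c in((0,(255,255,0)),(.03,(0,0,255))):
    u=np.array([np.cos(.475),np.sin(.475)])*d
    for z in(.1345,.1845):
        p=(proj("side",rect(.13,.052)([.5238+u[0],-.3021+u[1],z,.475]))+.5-[200,100])*2.5
        cv2.polylines(im,[np.int32(p)],True,c,1)
im=im[180:380,180:450]
cv2.imwrite("pics/lift2.png",cv2.resize(im,None,fx=2.2,fy=2.2))
E
```

```text
(no output)
```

View pics/lift2.png

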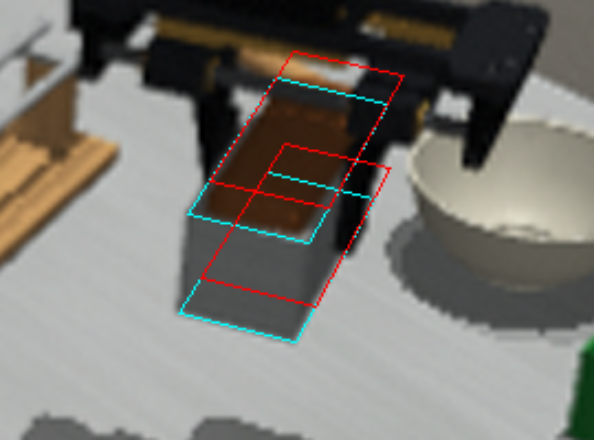

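The cyan zero-offset model matches the tin: near bottom edge from (180,313) to (296,342), level in the grip. Now carry it over and lower it under a guard.

```bash
python3 - <<'E'
from h import *
from rig import bot,camera
k=float(open("k").read());o=down(ST[2]+k)
bot.move_linear([*TIN[:2],.20],rate=.12)
bot.move_linear([*ST[:2],.20],o,rate=.12)
bot.move_linear([*ST[:2],.115],rate=.08)
bot.pause(.3)
s=status.read_state();print(s["clock"],s["tcp_pos"],s["width"],s["ft_force"])
im=camera("side");P=s["tcp_pos"]
for L,W,z,c in((.13,.052,P[2]-.0146,(255,255,0)),(.13,.052,P[2]+.0354,(255,255,0)),(.16,.036,.073,(0,0,255))):
    pass
k=5;x,y,w,h=215,120,120,110
im=cv2.resize(im[y:y+h,x:x+w],None,fx=k,fy=k,interpolation=2)
cv2.polylines(im,[np.int32((proj("side",rect(.16,.036)([*ST[:2],.071,ST[2]]))+.5-[x,y])*k)],True,(0,0,255),1)
cv2.polylines(im,[np.int32((proj("side",rect(.13,.052)([*P[:2],P[2]-.0146,ST[2]]))+.5-[x,y])*k)],True,(255,255,0),1)
cv2.imwrite("pics/above.png",im)
E
```

```text
12.5 [ 0.60015423 -0.02845343  0.11528971] 0.05160705548394304 [ 0.07340586 -0.39093623 -3.82044826]
```

View pics/above.png

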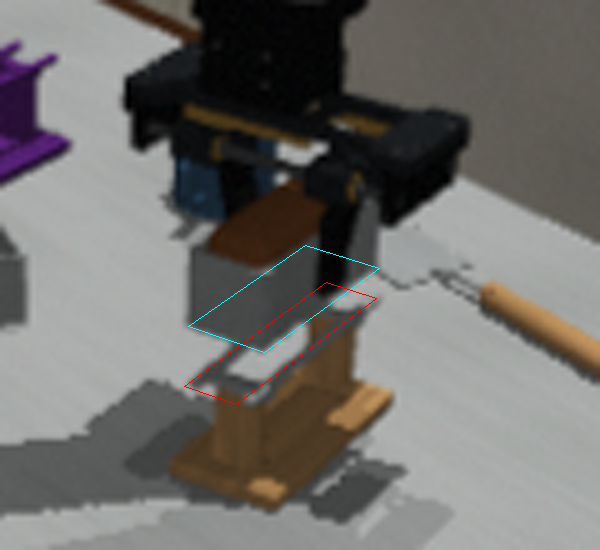

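The tin hangs level over the rods, with the stand's near rod end at about (197,385) and the far one at about (380,305). The stand looks a few mm further along its axis than fitted, so I'll shift 4 mm and lower.

```bash
python3 - <<'E'
from h import *
from rig import bot,camera,release
p=np.array(ST[:2])+.004*np.array([np.cos(.298),np.sin(.298)])
bot.move_linear([*p,.105],rate=.04)
print("guard",bot.move_linear([*p,.083],rate=.025,guard=2.5))
bot.pause(.2);s=status.read_state();print(s["clock"],s["tcp_pos"],s["width"],s["ft_force"])
x,y,w,h=215,120,120,110
cv2.imwrite("pics/set.png",cv2.resize(camera("side")[y:y+h,x:x+w],None,fx=5,fy=5,interpolation=2))
E
```

```text
guard True
13.8083 [ 0.60370673 -0.02724459  0.08905397] 0.05170260948282542 [0.33992136 0.42813465 5.27510419]
```

View pics/set.png

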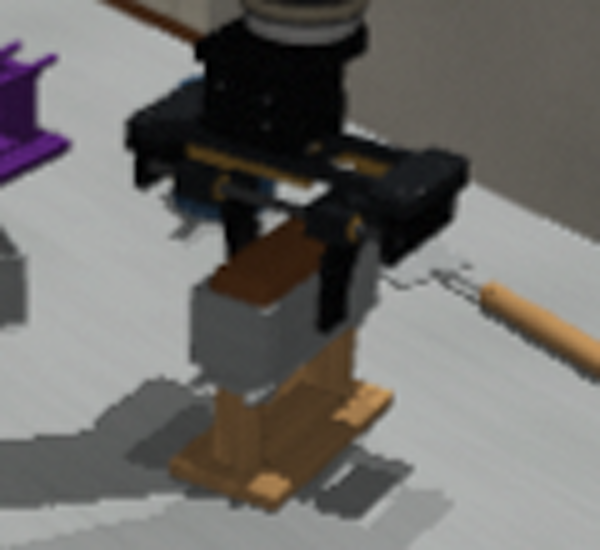

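The tin sits level on the rods, with its near bottom corner at about (262,392), and contact came at the expected height. I'll release, retreat and check with the arm clear.

```bash
python3 - <<'E'
from h import *
from rig import bot,camera,release
release();bot.pause(.2)
p=status.read_state()["tcp_pos"]
bot.move_linear([p[0],p[1],.25],rate=.1)
j=np.array(status.read_state()["joints"]);j[0]+=-.8 if j[0]<0 else .8
bot.move_j(j)
s=status.read_state();print(s["clock"],s["tcp_pos"],s["width"],s["ft_force"])
im={n:camera(n) for n in("top","side")}
P=[p[0],p[1],.125,.298]
overlay("pics/fin.png",P,[*ST[:2],.071,.298],im,zs=(.125,.075))
E
```

```text
18.425 [0.43979813 0.41167788 0.24961703] 0.08696297916173255 [ 0.91091261 -0.67113713  0.57663861]
```

View pics/fin.png

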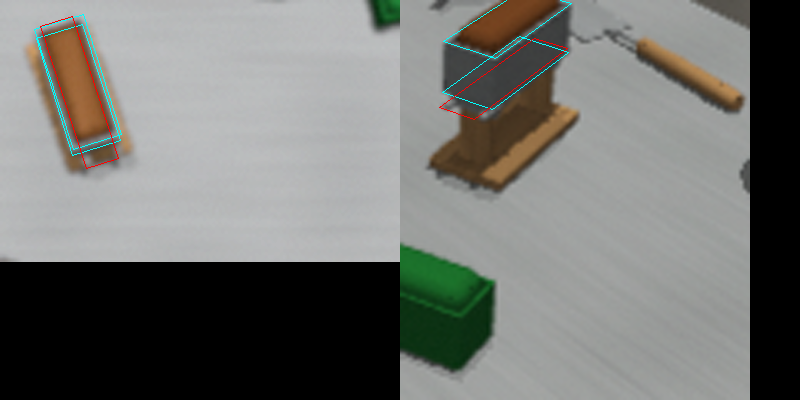

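The tin rests level on the rods and its outline matches the model. One quick independent check of centring, using the stand's foot corners in the first picture.

```bash
python3 - <<'E'
from h import *
t=T([[138,335],[258,292],[175,48],[52,92]])
m=lambda v:rect(.15,.075)([v[0],v[1],.012,v[2]])
f=lambda v:(proj("top",m(v))-t).ravel()
r=least_squares(f,[.6,-.03,.3]);print(r.x,np.abs(r.fun).max())
d=np.array([.6037,-.0272])-r.x[:2];a=r.x[2];print(d@[np.cos(a),np.sin(a)],d@[-np.sin(a),np.cos(a)])
E
```

```text
[ 0.60234826 -0.02958178  0.32570777] 0.749429090175795
0.0020427882250699204 0.0018240281158148105
```

Within about 2 mm, so I'll hand it in.

```bash
python3 -c "
from rig import job
print(job.hand_in())"
```

```text
the job is handed in; nothing more can be done
None
```

The loaf tin is on the cooling stand, level on both rods and within about 2 mm of centre by my measurement; I didn't touch the empty tin, and I handed the job in at about 18.5 s, with no verdict returned.

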